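# Seat the drill guide on the jig pins and lock it

### The arm

A 6-joint arm with a two-finger parallel gripper is mounted at the origin on the work surface. World frame = base frame: x ahead of the robot, y to its left, z up, the work surface at z = 0. Lengths are in m, angles in degrees, forces in N, time in s.
With the tool pointing down it reaches from about 0.4 to 0.825 m from the base axis. Payload 7 kg.
Tool frame: the origin (TCP) lies midway between the tips of the shut fingers; the grasp point (between the pads) lies 19 mm behind it; z points along the fingers, y is the line along which they close (so a half turn about z gives the same grasp; the last joint's range is limited). The gripper opens to 88 mm and grips with 3 to 60 N. Pads are 19 mm wide; open, the fingers measure 130 mm over their backs; the gripper's body (78 mm by 193 mm) begins 47 mm behind the grasp point.
Start: joints at [-59.295, 20.546, 0.682, 0, -70.136, -16.507], TCP at [0.166, -0.654, 0.202] pointing down, gripper open.
Joint ranges: [-176.03, 176.03], [-82.01, 121.73], [-58.28, 71.71], [-173.87, 95.51], [-174.79, -0.11], [-173.66, 173.66]. Speed limits (degrees/s): [136.94, 136.94, 172.46, 180, 180, 180].

### API

Orientations are given as a 3x3 rotation matrix whose columns are the frame's x, y, z axes.
In Python, from rig import robot gives the robot as it stands. Calls block until the motion is done:
- robot.goto(position, orientation): joint-space move of the TCP to a pose.
- robot.servo_line(position, ori=None, speed=0.15): straight line of the TCP; ori=None keeps the orientation; speed is the mean speed in m/s.
- robot.movej(angles): joint-space move.
- robot.move_gripper(opening): opening from 0.0 (shut) to 1.0 (fully open); the grip force is fixed at half the most; returns when the fingers have stopped.
- robot.dwell(seconds).
- robot.ik(position, orientation): joint angles nearest the present ones, or None.
- robot.grab_frame(name): name is "side" or "top"; returns (picture, depth): 480x640x3 uint8, red, green, blue; 480x640 float32, m along the optical axis (not along the pixel's ray), 0 where there is no reading.
- robot.camera_info(name): a dict with "vfov" (degrees; the focal length in pixels is half the picture's height over the tangent of half this angle, whatever the lens; pixels are square), "cx", "cy" (the principal point, pixels), "k1" (the pictures are not rectified: a ray, as slopes to the right and down, at radius r is drawn at 1 + k1 r^2 times it, then the intrinsics apply), "view" (4x4, takes a point from world to camera coordinates). Camera axes: x right, y down, z forward; pixel columns grow to the right and rows downward; lengths in m; the calibration is good to about 2 mm. A picture is of the moment at which its call begins. camera_info takes no time and is no camera call.
A pose or a line that the arm cannot do raises robot.Unreachable and nothing moves.
- robot.job_done(): hands the job in; it is judged then, once.
Readings, each from a call of its own:
- robot.read_t(): time.
- robot.read_qpos(): joint angles.
- robot.read_qvel(): joint speeds.
- robot.read_effort(): joint torques, N m.
- robot.read_position(): TCP position.
- robot.read_tcp_rot(): TCP orientation.
- robot.read_force(): force on the tool from outside, world axes, zero at the start.
- robot.read_ft_torque(): the same for the moment, N m.
- robot.read_grip_width(): opening from 0.0 (shut) to 1.0 (fully open).
- robot.read_finger_force(): force on a finger pad.
Only numpy, scipy, OpenCV 4.12 (cv2) and the standard library are available. Lean on these libraries where they do the work, as an engineer would, in place of code of your own. Each camera call takes 0.05 s, during which the arm holds its last target. There are 200 camera calls.

### The job

Take the plywood drill guide off its hook, lifting it past the upturned tip, and lower it over the two steel pins of the drilling jig until it lies flush on the bed; do not drop it. Then swing the jig's wooden turn-button over the guide's end as far as it goes, and leave the other things on the bench where they are.

Things in the scene. Friction and masses are not known exactly. Their poses are not given: they have to be found in the camera images.
- guide_grip (a point): Loose drill guide (0.3-0.55 kg): plywood plate with an upright wooden handle in its middle, topped by a grip tab 40 (y) x 18 (x) x 46 mm high; its +-y faces are gripped from above. This point: tab's mid-line, 121 mm above the plate's underside, 18 mm below the tab's top, 28 mm above the crossbar's top. z up, y along the plate's long side. Hangs level at the start, plate 50 mm above the bench.
- guide_window (a point): Guide's handle below the tab: a crossbar 80 (y) x 18 (x) x 16 mm high on two uprights (outer faces y = +-40 mm), leaving a window 56 mm wide (y) and 65 mm high down to the plate, through which the hook's arm runs at the start. This point: middle of the crossbar's underside, 77 mm above the plate's underside, 44 mm below guide_grip.
- guide_mid (a point): Centre of the guide's plate, 110 (x) x 240 (y) x 12 mm thick, 115 mm below guide_grip. Two through holes, 14.5 mm diameter, at (x, y) = (35, 75) and (-35, -75) mm from it. Two small steel drill bushes on the plate are not holes for the pins. While it hangs, the rear half of the plate lies under the hook's arm.
- saddle (a point): Top of the hook's level arm, a 10 mm steel rod along x, 127 mm above the bench; z up. It points to this frame's -x (roughly towards the robot) and its end turns up. The post, 20 mm thick, no higher than the arm, is 100 mm behind (+x) on a foot 80 x 120 x 12 mm. Fixed to the bench. The guide's crossbar hangs on the arm 0 to 20 mm behind this point.
- hook_tip (a point): Top of the hook's upturned end, a 10 mm rod: 30 mm above the arm's top and 22 mm towards -x from the saddle point.
- bed (a point): Drilling jig, fixed to the bench: flat top of its wooden bed, midway between the pins, 30 mm above the bench; z up. The bed is 130 mm wide (x), from y = -140 to +185 mm. The guide seated flush has its underside on it, its middle over this point and its long side along y (guide_grip is then 121 mm above); it also fits turned by half a turn.
- pin0_tip (a point): Top of one locating pin: steel, 12 mm diameter, 24 mm high, the uppermost 8 mm tapering to 5 mm; at (x, y) = (35, 75) mm from the bed point.
- pin1_tip (a point): Top of the other, equal pin, at (-35, -75) mm from the bed point.
- pivot (a point): Vertical pivot of the turn-button on the jig, at (0, 150) mm in the bed frame and 14.5 mm above the bed: the underside of the button's level wooden bar, 24 mm wide, 12 mm thick, reaching 71 mm from the pivot. It passes 2.5 mm over a seated guide.
- button (a joint): Angle (rad) of the turn-button. 0: its bar points to the bed's -x, beside the guide's end; negative: swung farther away; grows counter-clockwise seen from above; 1.57: against its stop, pointing to the bed's -y, over the guide's end. Stiff (about 1.2 N at the dowel), stays where it is left. Starts between -0.6 and 0.05.
- dowel (a point): Middle of the upright wooden dowel on the turn-button, 14 mm diameter, 65 mm high, by which it is pushed round: 50 mm from the pivot, this point 59 mm above the bed's top (the dowel stands from 26.5 to 91.5 mm above it).
- glue: Bystander: white glue bottle, 60 mm diameter, 150 mm high, beyond the work; origin at its underside. A timber offcut (near the robot), a hammer and a short beam (beyond the work) also lie on the bench.
There are look-alikes about, which are no part of the job. Of the things that look like the part that bears saddle, the largest one is meant.

How it is judged:
By the outcome, as a careful person would: the job done as asked, in the order asked, and still so for the second after the job is handed in, with the robot touching nothing.
It also fails if it takes over 64 s, if anything falls off the work surface, if the arm or the gripper's body presses on something with over 40 N, if the wrist force passes 120 N, or if a joint passes its speed limit or range.

## Working session

There is one attempt and no reset: what is moved stays moved. The work goes in short steps, each a Python script; the robot and the scene stay as the last script left them, time stands still between calls to the robot, and variables do not carry over. Pictures are saved under pics/ and viewed, at most 10 in all, crops included, and the job is handed in when it is done.

```bash
ls; mkdir -p pics
cat > h.py <<'E'
import numpy as np, cv2
from rig import robot
def K(n):
    c=robot.camera_info(n); f=240/np.tan(np.radians(c["vfov"])/2); return f,c["cx"],c["cy"],c["k1"],np.array(c["view"])
def cloud(n,dep):
    """world xyz per pixel"""
    f,cx,cy,k1,V=K(n); v,u=np.mgrid[0:480,0:640].astype(float)
    xd,yd=(u-cx)/f,(v-cy)/f; x,y=xd.copy(),yd.copy()
    for _ in range(20):
        s=1+k1*(x*x+y*y); x,y=xd/s,yd/s
    P=np.stack([x*dep,y*dep,dep],-1); R,t=V[:3,:3],V[:3,3]
    W=(P-t)@R; W[dep<=0]=np.nan; return W
def proj(n,p):
    f,cx,cy,k1,V=K(n); q=V[:3,:3]@np.asarray(p)+V[:3,3]; x,y=q[:2]/q[2]; s=1+k1*(x*x+y*y); return f*x*s+cx,f*y*s+cy
def shot(n,save=None):
    im,d=robot.grab_frame(n)
    if save: cv2.imwrite(f"pics/{save}.png",im[:,:,::-1])
    return im,cloud(n,d)
E
python3 - <<'E'
from h import *
for n in("side","top"):
    im,W=shot(n,n+"0"); np.save(n+"0.npy",W); print(n,K(n), -K(n)[4][:3,:3].T@K(n)[4][:3,3])
print(robot.read_t(),robot.read_tcp_rot())
E
```

```text
pics
side (np.float64(600.2381727378822), 325.89886126003097, 245.6921177729984, -0.08255886166086202, array([[-0.91398418, -0.40566284, -0.00840063,  0.48608454],
       [-0.30227813,  0.69457111, -0.65283911,  0.1754543 ],
       [ 0.2706674 , -0.59414529, -0.75745002,  1.39784303],
       [ 0.        ,  0.        ,  0.        ,  1.        ]])) [0.11895904 0.9058428  1.17742307]
top (np.float64(477.39971082129523), 318.19591357506187, 245.10183717231737, -0.04982278913642493, array([[-0.02461736, -0.9996819 ,  0.00548415,  0.11018071],
       [-0.99048146,  0.02364691, -0.13559979,  0.49511618],
       [ 0.13542697, -0.00877006, -0.99074852,  1.08869849],
       [ 0.        ,  0.        ,  0.        ,  1.        ]])) [0.34567661 0.10798565 1.14515982]
0.1 [[-9.69474933e-01 -2.45189916e-01 -5.09413896e-04]
 [-2.45190403e-01  9.69473896e-01  1.42528595e-03]
 [ 1.44397732e-04  1.50668240e-03 -9.99998855e-01]]
```

View pics/side0.png

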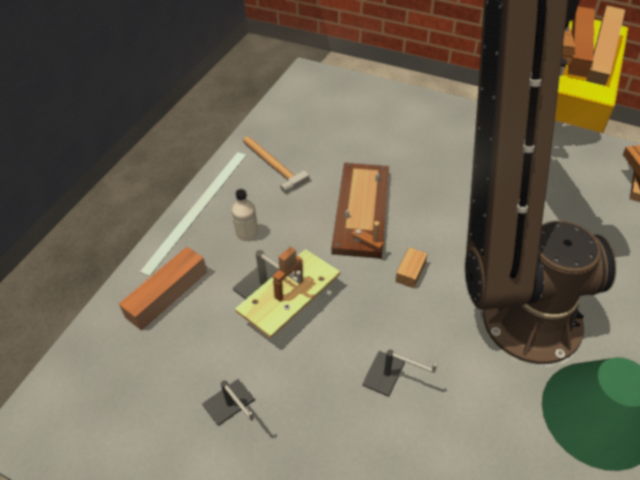

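View pics/top0.png

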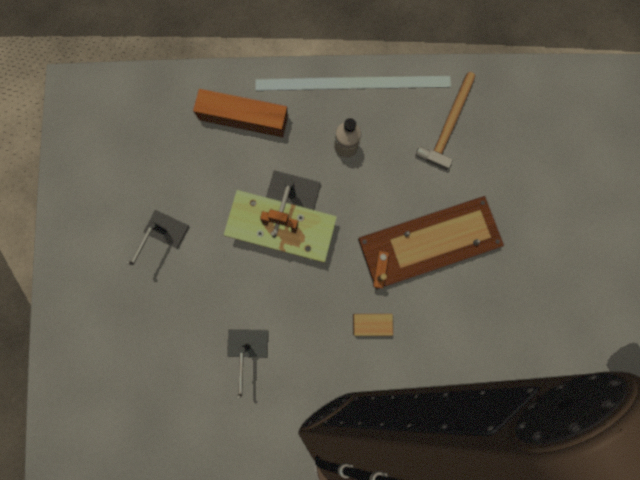

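The side and top views show the guide on its hook at top (280,225) and side (288,290). Two smaller empty hooks are the look-alikes, at top (150,240) and (243,360). The jig is at top (430,240), with pins near (407,234) and (476,243), and the dowel near (379,280). Next I fit the geometry from depth.

Run:
```python
from h import *
S,T=np.load("side0.npy"),np.load("top0.npy")
def box(W,r,z0,z1):
    u0,u1,v0,v1=r; P=W[v0:v1,u0:u1].reshape(-1,3); P=P[(P[:,2]>z0)&(P[:,2]<z1)]; return P
def fit(P,nm):
    (c,s,a)=cv2.minAreaRect(P[:,:2].astype(np.float32)*1000); print(nm,len(P),np.round(c,1),np.round(s,1),round(a,1),"zmed",np.round(np.median(P[:,2]),4))
for W,n,r in((T,"top",(215,350,180,270)),(S,"side",(230,345,245,340))):
    fit(box(W,r,.05,.072),n+" plate"); P=box(W,r,.165,.215); fit(P,n+" tab"); print(P.max(0)); 
    P=box(W,r,.135,.155);fit(P,n+" crossbar")
for W,n,r in((T,"top",(350,515,190,295)),(S,"side",(325,395,155,262))):
    fit(box(W,r,.02,.036),n+" bed"); P=box(W,r,.045,.056); print("pins/btn",len(P)); P=box(W,r,.075,.13); fit(P,n+" dowel"); 
    fit(box(W,r,.05,.06),n+" bar")
for n,r,W in(("hookA",(120,190,205,270),T),("hookB",(220,275,320,400),T),("hookbig",(262,325,165,215),T)):
    P=box(W,r,.006,.02); fit(P,n+" foot"); P=box(W,r,.03,.3); print("zmax",P.max(0))
P=box(T,(325,370,110,165),.05,.2);fit(P,"glue")
P=box(T,(340,405,305,345),.01,.2);fit(P,"offcut");print(P.max(0))
im=cv2.imread("pics/top0.png")
a=cv2.resize(im[180:270,215:350],None,fx=5,fy=5,interpolation=cv2.INTER_CUBIC); 
im2=cv2.imread("pics/side0.png"); 
cv2.imwrite("pics/crop1.png",cv2.resize(im2[235:345,225:350],None,fx=5,fy=5,interpolation=cv2.INTER_CUBIC))
b=cv2.resize(im[190:295,350:510],None,fx=5,fy=5,interpolation=cv2.INTER_CUBIC); cv2.imwrite("pics/crop2.png",b)
```

```text
top plate 4319 [555.8 181.2] [241.1 140.9] 73.8 zmed 0.0613
top tab 205 [540.2 180.5] [39.8 18.7] 74.6 zmed 0.1873
[0.55288515 0.2018597  0.19271861]
top crossbar 196 [525.7 186.4] [80. 48.] 73.8 zmed 0.1424
side plate 3553 [559.4 181.8] [244.3 148.4] 73.9 zmed 0.0624
side tab 241 [541.3 184.4] [44.3 20.3] 75.3 zmed 0.1859
[0.55544273 0.20681428 0.19421423]
side crossbar 247 [527.8 188.5] [82.4 50.6] 74.9 zmed 0.1426
top bed 6883 [ 501.  -172.1] [130.8 327. ] 17.2 zmed 0.0295
pins/btn 226
top dowel 51 [413.6 -39.1] [12.2 12.7] 83.8 zmed 0.1189
top bar 341 [ 481.9 -136. ] [ 93.2 270.7] 23.5 zmed 0.0554
side bed 3788 [ 503.3 -169.3] [130.4 335. ] 17.1 zmed 0.0301
pins/btn 178
side dowel 88 [416.  -35.5] [13.4 15. ] 0.6 zmed 0.105
side bar 250 [ 485.2 -132.9] [ 92.8 272.2] 23.6 zmed 0.0556
hookA foot 756 [536. 466.] [123.  108.4] 1.9 zmed 0.0091
zmax [0.55031197 0.51724031 0.12364744]
hookB foot 916 [230.7 278.9] [112.2 167.6] 87.7 zmed 0.0092
zmax [0.27406659 0.27798566 0.12454979]
hookbig foot 1196 [654.4 150.9] [120.3 106.1] 73.5 zmed 0.0113
zmax [0.63357656 0.22627981 0.19271861]
glue 687 [744.4  24. ] [60.4 52.5] 70.6 zmed 0.1029
offcut 862 [312.4 -24.1] [90.9 48. ] 88.4 zmed 0.0395
[0.336738   0.0214968  0.04596918]
```

View pics/crop1.png

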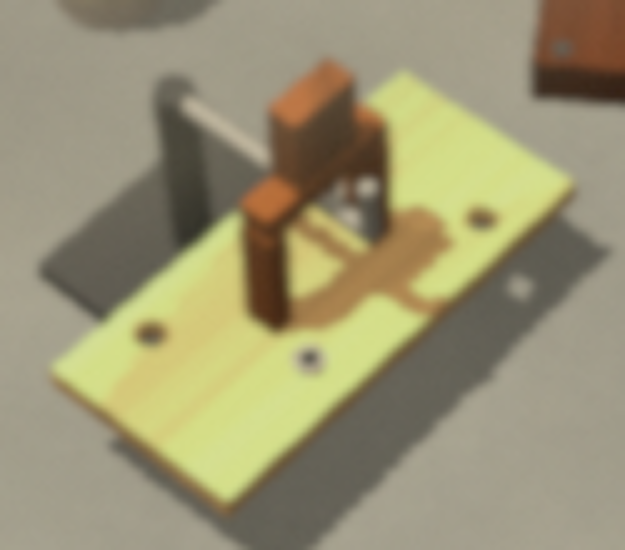

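View pics/crop2.png

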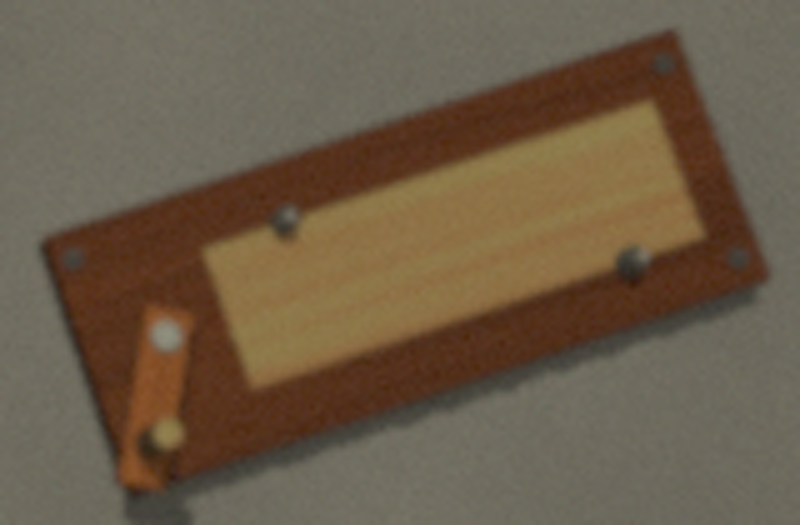

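The first crop shows that the guide hangs on the largest hook: post at upper left (175,90), tip seen through the window near (360,190), holes at (150,333) and (482,217). The second crop shows pins at (287,217) and (632,262), the pivot at (166,335) and the dowel at (165,435). That puts the button at about -0.53 rad. The two cameras differ by about 3 mm, so I use their mean.

```bash
cat >> h.py <<'E'
def ori(yaw):
    a=np.radians(yaw); y=np.array([-np.sin(a),np.cos(a),0]); z=np.array([0,0,-1.]); return np.stack([np.cross(y,z),y,z],1)
G=np.array([.5408,.1825]); GY=-16.1
B=np.array([.5087,-.1922]); BY=17.15
def st(m=""): print(m,"t",round(robot.read_t(),2),"p",np.round(robot.read_position(),4),"F",np.round(robot.read_force(),1),"grip",round(robot.read_grip_width(),3),np.round(robot.read_finger_force(),1))
E
python3 - <<'E'
from h import *
robot.goto([*G,.25],ori(GY)); st()
im,W=shot("side","above")
robot.servo_line([*G,.152],speed=.1); st("down")
robot.move_gripper(0.0); st("grip")
E
```

```text
t 3.31 p [0.541  0.182  0.2499] F [ 0.5  0.5 -0.6] grip 0.998 0.0
down t 4.49 p [0.5412 0.1827 0.1527] F [ 0.4 -0.1 -0.4] grip 0.999 0.0
grip t 5.32 p [0.5409 0.1826 0.152 ] F [0.1 0.9 0.8] grip 0.45 30.0
```

Run:
```python
from h import *
im,W=shot("side"); c=cv2.resize(im[175:375,200:420,::-1],None,fx=3,fy=3,interpolation=cv2.INTER_CUBIC)[:600]; cv2.imwrite("pics/grip.png",c)
# pusher reachability
R=np.array([[np.cos(np.radians(BY)),-np.sin(np.radians(BY))],[np.sin(np.radians(BY)),np.cos(np.radians(BY))]])
pv=B+R@[0,.15]
for off in(.028,.0165):
  for th in np.radians([-40,-30,-10,0,20,40,60,80,90]):
    d=R@[-np.cos(th),-np.sin(th)]; tg=R@[np.sin(th),-np.cos(th)]
    p=pv+.05*d-off*tg
    for k in(0,180): 
        yaw=np.degrees(np.arctan2(tg[1],tg[0]))-90+k+(90 if off<.02 else 0)
        q=robot.ik([*p,.1],ori(yaw)); print(off,round(np.degrees(th)),np.round(p,3),None if q is None else np.round(q,0))
```

```text
0.028 -40 [ 0.429 -0.004] [ 26.   3. -37.   0. -50.  41.]
0.028 -40 [ 0.429 -0.004] [  26.    3.  -37.    0.  -50. -139.]
0.028 -30 [ 0.422 -0.01 ] [ 26.   2. -38.   0. -50.  52.]
0.028 -30 [ 0.422 -0.01 ] [  26.    2.  -38.    0.  -50. -128.]
0.028 -10 [ 0.411 -0.027] [ 24.   1. -39.   0. -50.  73.]
0.028 -10 [ 0.411 -0.027] [  24.    1.  -39.    0.  -50. -107.]
0.028 0 [ 0.408 -0.037] [ 23.   1. -39.   0. -50.  84.]
0.028 0 [ 0.408 -0.037] [ 23.   1. -39.   0. -50. -96.]
0.028 20 [ 0.408 -0.057] [ 20.   1. -39.   0. -50. 107.]
0.028 20 [ 0.408 -0.057] [ 20.   1. -39.   0. -50. -73.]
0.028 40 [ 0.414 -0.076] [ 17.   2. -38.   0. -50. 130.]
0.028 40 [ 0.414 -0.076] [ 17.   2. -38.   0. -50. -50.]
0.028 60 [ 0.426 -0.091] [ 14.   3. -36.   0. -50. 153.]
0.028 60 [ 0.426 -0.091] [ 14.   3. -36.   0. -50. -27.]
0.028 80 [ 0.443 -0.102] None
0.028 80 [ 0.443 -0.102] [ 12.   5. -34.   0. -50.  -5.]
0.028 90 [ 0.452 -0.105] None
0.028 90 [ 0.452 -0.105] [ 11.   6. -33.   0. -51.   6.]
0.0165 -40 [ 0.425 -0.014] [ 25.   2. -38.   0. -50. 132.]
0.0165 -40 [ 0.425 -0.014] [ 25.   2. -38.   0.
[... 232 characters left out ...]
  0. -50. -15.]
0.0165 0 [ 0.412 -0.048] None
0.0165 0 [ 0.412 -0.048] [ 21.   1. -39.   0. -50.  -4.]
0.0165 20 [ 0.415 -0.066] [  18.    2.  -38.    0.  -50. -161.]
0.0165 20 [ 0.415 -0.066] [ 18.   2. -38.   0. -50.  19.]
0.0165 40 [ 0.423 -0.082] [  15.    3.  -37.    0.  -50. -138.]
0.0165 40 [ 0.423 -0.082] [ 15.   3. -37.   0. -50.  42.]
0.0165 60 [ 0.437 -0.094] [  13.    4.  -35.    0.  -50. -116.]
0.0165 60 [ 0.437 -0.094] [ 13.   4. -35.   0. -50.  64.]
0.0165 80 [ 0.454 -0.101] [ 12.   6. -33.   0. -51. -95.]
0.0165 80 [ 0.454 -0.101] [ 12.   6. -33.   0. -51.  85.]
0.0165 90 [ 0.463 -0.102] [ 11.   7. -32.   0. -51. -84.]
0.0165 90 [ 0.463 -0.102] [ 11.   7. -32.   0. -51.  96.]
```

View pics/grip.png

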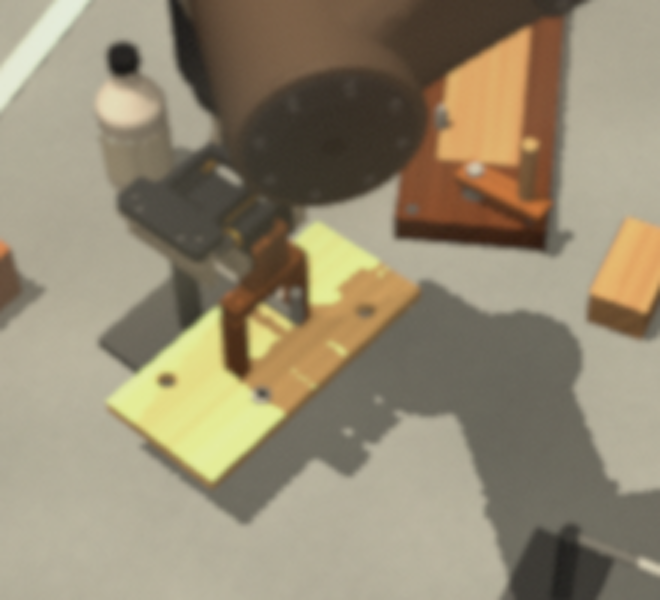

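The fingers hold the tab at (275,245), 39.6 mm wide at 30 N. Next I lift 42 mm, draw the guide off along the hook's -x, and carry it over the jig.

Run:
```python
from h import *
robot.servo_line([*G,.157],speed=.05); st("5mm")
robot.servo_line([*G,.194],speed=.08); st("lift")
a=np.radians(GY); d=-np.array([np.cos(a),np.sin(a)])
for s in(.03,.06,.12):
    robot.servo_line([*(G+d*s),.194],speed=.1); st(s)
    if np.abs(robot.read_force()[:2]).max()>6: break
else:
    robot.servo_line([*(G+d*.12),.26],speed=.15); st("up")
    robot.goto([*B,.26],ori(BY)); st("over")
    robot.servo_line([*B,.215],speed=.1); st("over")   # plate underside .113
    for n in("side","top"):
        im,W=shot(n,n+"1"); np.save(n+"1.npy",W)
    s=cv2.imread("pics/side1.png")[140:300,300:500]; t=cv2.imread("pics/top1.png")[160:320,340:540]
    cv2.imwrite("pics/both1.png",np.hstack([cv2.resize(x,(400,320),interpolation=cv2.INTER_CUBIC) for x in(s,t)]))
```

```text
5mm t 5.62 p [0.5406 0.1824 0.157 ] F [-0.8 -0.3 -4. ] grip 0.45 29.9
lift t 6.23 p [0.5405 0.1825 0.1938] F [ 0.3  0.1 -2.9] grip 0.455 29.9
0.03 t 6.68 p [0.5117 0.1911 0.1943] F [ 0.3 -0.4 -3.9] grip 0.451 29.9
0.06 t 7.13 p [0.4832 0.1994 0.1944] F [ 0.4  0.2 -3.9] grip 0.456 29.9
0.12 t 7.88 p [0.4258 0.216  0.1942] F [-0.  0. -3.] grip 0.453 29.9
up t 8.47 p [0.4252 0.2155 0.259 ] F [-0.3  0.7 -4.7] grip 0.455 29.9
over t 10.02 p [ 0.5087 -0.1916  0.2596] F [ 0.1  0.1 -2.8] grip 0.458 29.9
over t 10.62 p [ 0.5091 -0.192   0.2154] F [ 0.6 -0.1 -2.3] grip 0.453 29.9
```

View pics/both1.png

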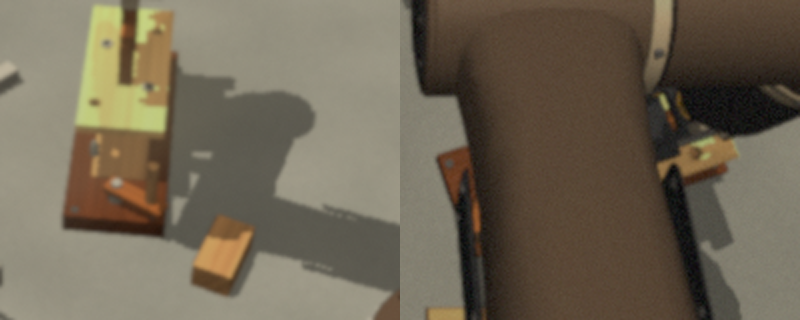

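The side panel shows the guide level over the jig. One hole is at crop (95,102) and the other near (160,30), with the dowel clear at (152,180). In the top view the arm covers the work, so I measure plate against bed in the side camera.

Run:
```python
from h import *
S0,S=np.load("side0.npy"),np.load("side1.npy")
def rel(W,u0,u1,v0,v1,z0,z1):
    P=W[v0:v1,u0:u1].reshape(-1,3); P=P[(P[:,2]>z0)&(P[:,2]<z1)]; return P
a=np.radians(BY); R=np.array([[np.cos(a),-np.sin(a)],[np.sin(a),np.cos(a)]])
def edges(P,lab,tan):
    q=(P[:,:2]-B)@R*1000; print(lab,len(P),"z",np.median(P[:,2]).round(4))
    c,s,an=cv2.minAreaRect(q.astype(np.float32)); print("rect in bed frame",np.round(c,1),np.round(s,1),round(an,2))
edges(rel(S,325,400,130,215,.118,.131),"plate",0)
edges(rel(S0,325,395,155,262,.024,.036),"bed (expect y 22.5)",0)
# dark/bright features: hole & pin pixels -> bed frame
im=cv2.imread("pics/side1.png"); i0=cv2.imread("pics/side0.png")
f,cx,cy,k1,V=K("side")
def hit(u,v,z):
    xd,yd=(u-cx)/f,(v-cy)/f; x,y=xd,yd
    for _ in range(20): s=1+k1*(x*x+y*y); x,y=xd/s,yd/s
    d=V[:3,:3].T@[x,y,1]; o=-V[:3,:3].T@V[:3,3]; p=o+d*(z-o[2])/d[2]; return (p[:2]-B)@R*1000
# rectified bed-frame images (1 px = .5 mm) at plate top (z .125) and pin-top plane (.054)
def rect(img,z):
    ys,xs=np.mgrid[-140:190:.5,-75:75:.5]
    m=np.zeros(xs.shape+(2,),np.float32)
    P=np.stack([xs,ys],-1)/1000@R.T+B
    Q=np.concatenate([P,np.full(xs.shape+(1,),z)],-1)@V[:3,:3].T+V[:3,3]
    x,y=Q[...,0]/Q[...,2],Q[...,1]/Q[...,2]; s=1+k1*(x*x+y*y)
    return cv2.remap(img,(f*x*s+cx).astype(np.float32),(f*y*s+cy).astype(np.float32),cv2.INTER_CUBIC)
A,Bm=rect(im,.1255),rect(i0,.054)
out=np.hstack([A,Bm]); out=cv2.rotate(out,cv2.ROTATE_90_COUNTERCLOCKWISE); print(out.shape)
cv2.imwrite("pics/rect.png",out)
```

```text
plate 2305 z 0.1257
rect in bed frame [2.2 5.5] [250.6 110.3] 89.98
bed (expect y 22.5) 3695 z 0.0302
rect in bed frame [ 1.5 23.5] [335.  130.3] 89.96
(600, 660, 3)
```

View pics/rect.png

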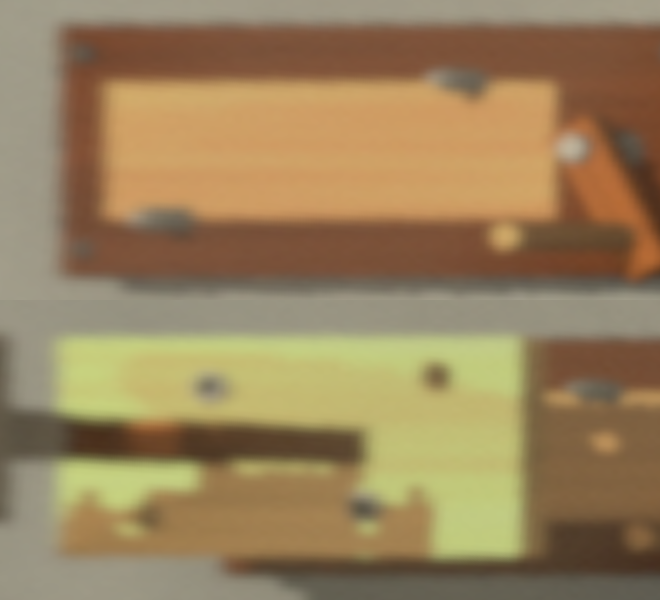

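The rectified side view shows the bed with pins on top: pin tips near (436,78) and (136,216). The plate is below it, with holes near (436,376) and (148,515). The plate's length looks about 2.5 % short, so I check its tilt with a plane fit.

```bash
cat >> h.py <<'E'
def bedframe(W):
    a=np.radians(BY); R=np.array([[np.cos(a),-np.sin(a)],[np.sin(a),np.cos(a)]]); q=W.copy(); q[...,:2]=(W[...,:2]-B)@R; return q*1000
E
python3 - <<'E'
from h import *
print(robot.read_tcp_rot().round(4))
def pl(P,zr,nm,lo,hi):
    P=P[(P[:,2]>zr[0])&(P[:,2]<zr[1])]
    for _ in range(6):
        A=np.c_[P[:,:2],np.ones(len(P))]; c=np.linalg.lstsq(A,P[:,2],rcond=None)[0]; r=P[:,2]-A@c; P=P[abs(r)<max(1.5,2*np.median(abs(r)))]
    print(nm,len(P),"slope deg x,y",np.degrees(c[:2]).round(2),"z0",c[2].round(2),"std",r.std().round(2))
    for k in(0,1): print("  extents",np.percentile(P[:,k],[.2,1,99,99.8]).round(1))
S=bedframe(np.load("side1.npy")); S0=bedframe(np.load("side0.npy"))
Q=S[130:215,325:400].reshape(-1,3); Q=Q[(abs(Q[:,0])<65)&(abs(Q[:,1]-4)<135)]
pl(Q,(110,140),"plate",0,0)
Q=S0[155:262,325:395].reshape(-1,3); pl(Q,(24,34),"bed",0,0)
E
```

```text
[[-9.554e-01 -2.952e-01  1.500e-03]
 [-2.952e-01  9.554e-01 -3.000e-04]
 [-1.300e-03 -8.000e-04 -1.000e+00]]
plate 1338 slope deg x,y [0.1  1.74] z0 125.25 std 1.12
  extents [-52.8 -52.3  56.3  57. ]
  extents [-117.3 -114.3  124.3  126.8]
bed 2024 slope deg x,y [-0.14 -0.01] z0 30.09 std 1.16
  extents [-63.4 -62.4  65.1  66.2]
  extents [-138.9 -135.9  186.5  188.4]
```

The gripped guide is tilted 1.7° (+y end up), which accounts for the y shift. I level it by tilting the tool about the bed's x, then re-measure.

```bash
cat >> h.py <<'E'
def tilted(yaw,t):
    a=np.radians(yaw); return cv2.Rodrigues(np.radians(t)*np.array([np.cos(a),np.sin(a),0]))[0]@ori(yaw)
def plate(z,n="side"):
    """plate-top plane and extents in bed frame (mm), z = expected top"""
    S=bedframe(shot(n)[1]); P=S[130:235,325:400].reshape(-1,3); P=P[(abs(P[:,0])<65)&(abs(P[:,1]-4)<135)&(abs(P[:,2]-z)<8)]
    for _ in range(8):
        A=np.c_[P[:,:2],np.ones(len(P))]; c=np.linalg.lstsq(A,P[:,2],rcond=None)[0]; r=P[:,2]-A@c; P=P[abs(r)<max(1.5,2*np.median(abs(r)))]
    print("plate",len(P),"slope",np.degrees(c[:2]).round(2),"z0",c[2].round(2),"x",np.percentile(P[:,0],[1,99]).round(1),"y",np.percentile(P[:,1],[1,99]).round(1))
E
python3 - <<'E'
from h import *
robot.servo_line([*B,.20],ori=tilted(BY,-1.74),speed=.05); robot.dwell(.3)
st(); plate(110)
E
```

```text
t 11.47 p [ 0.5089 -0.1923  0.2003] F [-0.9  0.2 -3.4] grip 0.453 29.9
plate 1187 slope [ 0.41 -0.18] z0 110.14 x [-52.2  55.8] y [-116.7  122.7]
```

Level now, and within 0.5 mm of the bed. I lower it while watching the force.

Run:
```python
from h import *
O=tilted(BY,-1.65); a=np.radians(BY); b=B-.0004*np.array([np.cos(a),np.sin(a)])
robot.servo_line([*b,.160],ori=O,speed=.08); F0=robot.read_force()
for z in(.152,.146,.140,.136,.134,.133,.132,.131):
    robot.servo_line([*b,z],ori=O,speed=.03); st(z)
    dF=robot.read_force()-F0
    if dF[2]>6 or np.hypot(*dF[:2])>12: print("stop",dF.round(1)); break
plate(42); print(robot.read_ft_torque().round(2))
```

```text
0.152 t 12.58 p [ 0.5082 -0.1923  0.1519] F [ 0.  -0.2 -3.2] grip 0.454 29.9
0.146 t 12.93 p [ 0.5081 -0.1923  0.1457] F [-0.7  0.  -2.3] grip 0.45 29.9
0.14 t 13.28 p [ 0.5081 -0.1923  0.1397] F [ 0.4 -0.3 -4.2] grip 0.459 29.9
0.136 t 13.57 p [ 0.5081 -0.1923  0.1357] F [-0.2  0.2 -3.1] grip 0.454 29.9
0.134 t 13.82 p [ 0.5082 -0.1923  0.1339] F [ 0.7 -0.2 -3.6] grip 0.45 29.9
0.133 t 14.07 p [ 0.5083 -0.1923  0.133 ] F [ 0.2 -0.8 -3.8] grip 0.453 29.9
0.132 t 14.32 p [ 0.5085 -0.1924  0.1323] F [-0.3  1.4 -1.1] grip 0.453 29.9
0.131 t 14.57 p [ 0.5086 -0.1924  0.1322] F [-3.9  2.8  8. ] grip 0.45 29.9
stop [-3.9  2.7  9.6]
plate 968 slope [ 0.06 -0.02] z0 42.13 x [-52.3  55. ] y [-109.3  120.3]
[ 1.01  1.45 -0.07]
```

Seated, with the plate top at 42.1 mm and level. I release, retreat and check, then start the push.

Run:
```python
from h import *
b=robot.read_position()[:2]
robot.servo_line([*b,.1325],speed=.03)
robot.move_gripper(0.9); st("open")
robot.servo_line([*b,.26],speed=.15); plate(42)
robot.move_gripper(0.0)
robot.goto([.43,.03,.24],ori(BY-100)); st()
for n in("side","top"):
    im,W=shot(n,n+"2"); np.save(n+"2.npy",W)
s=cv2.imread("pics/side2.png")[140:300,280:480]; t=cv2.imread("pics/top2.png")[160:320,330:530]
cv2.imwrite("pics/both2.png",np.hstack([cv2.resize(x,(400,320),interpolation=cv2.INTER_CUBIC) for x in(s,t)]))
for n,(u0,u1,v0,v1) in(("side",(325,395,155,262)),("top",(350,515,190,295))):
    q=bedframe(np.load(n+"2.npy"))[v0:v1,u0:u1].reshape(-1,3)
    q=q[(q[:,2]>100)&(q[:,2]<124)&(abs(q[:,1]-150)<60)&(abs(q[:,0]+40)<50)]; print(n,"dowel",len(q),q.mean(0).round(1))
```

```text
open t 15.71 p [ 0.5086 -0.1924  0.1325] F [0.1 0.3 0.5] grip 0.901 0.0
plate 1081 slope [ 0.18 -0.1 ] z0 41.96 x [-52.6  56. ] y [-116.9  122.6]
 t 21.43 p [0.43   0.0299 0.24  ] F [0.2 0.5 0. ] grip 0.006 0.0
side dowel 52 [-42.5 177.9 113.9]
top dowel 0 [nan nan nan]<stdin>:14: RuntimeWarning: Mean of empty slice.
  ret = um.true_divide(
```

View pics/both2.png

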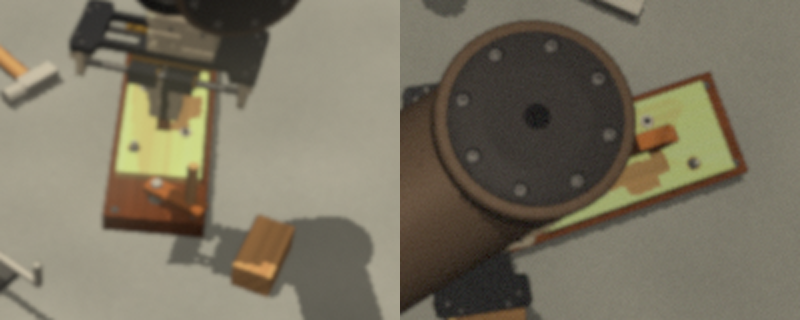

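The guide is seated flush and free. The side panel shows the dowel at (192,180) in its starting place, at about -0.51 rad. Next I push it round with the shut fingers along an arc, tool y tangential.

```bash
cat >> h.py <<'E'
def push(th,off):
    a=np.radians(BY); R=np.array([[np.cos(a),-np.sin(a)],[np.sin(a),np.cos(a)]]); t=np.radians(th)
    d=R@[-np.cos(t),-np.sin(t)]; tg=R@[np.sin(t),-np.cos(t)]
    return B+R@[0,.15]+.05*d-off*tg, ori(np.degrees(np.arctan2(tg[1],tg[0]))+90), tg
E
python3 - <<'E'
from h import *
p,o,tg=push(-31,.05)
robot.goto([*p,.24],o); st("above"); print(robot.read_qpos().round(0))
robot.servo_line([*p,.095],speed=.12); st("down"); F0=robot.read_force()
for th in [-31]+list(range(-25,90,8))+[90]:
    p,o,tg=push(th,.030); robot.servo_line([*p,.095],ori=o,speed=.06)
    F=robot.read_force()-F0; print(th,"tan",(F[:2]@tg).round(1),"F",F.round(1))
    if np.linalg.norm(F)>12: print("stop"); break
st(); im,W=shot("side","side3"); np.save("side3.npy",W)
s=cv2.resize(im[130:280,280:480,::-1],(800,600),interpolation=cv2.INTER_CUBIC); cv2.imwrite("pics/push.png",s)
E
```

```text
above t 25.69 p [0.4279 0.0117 0.24  ] F [-0.1  0.6  0.7] grip 0.009 0.0
[  28.   -5.  -25.    0.  -70. -132.]
down t 27.05 p [0.4283 0.0118 0.0955] F [0.1 0.2 0.4] grip 0.006 0.0
-31 tan 0.0 F [ 0.1 -0.  -0.2]
-25 tan -0.6 F [-0.6  0.7 -1.4]
-17 tan -0.4 F [-1.1  0.4  0. ]
-9 tan -0.6 F [1.3 0.8 1. ]
-1 tan -1.4 F [0.2 1.5 1.6]
7 tan 0.2 F [ 0.3 -0.1  2.2]
15 tan 0.7 F [ 0.8 -0.4  1.5]
23 tan 0.6 F [ 0.2 -0.6  0.8]
31 tan -0.3 F [-0.7 -0.4  0.5]
39 tan -0.5 F [-0.2  0.5  0.4]
47 tan -0.2 F [-0.5 -0.6  0.8]
55 tan -0.5 F [-0.7 -0.6  0.6]
63 tan 0.2 F [0.3 0.2 1.2]
71 tan 0.4 F [0.4 0.1 0.3]
79 tan 0.1 F [ 0.2 -0.2  0.1]
87 tan -0.4 F [-0.3 -0.4 -0.9]
90 tan -1.2 F [-1.2 -0.1  0.2]
 t 32.12 p [ 0.4502 -0.1054  0.095 ] F [-1.1  0.1  0.6] grip 0.006 0.5
```

View pics/push.png

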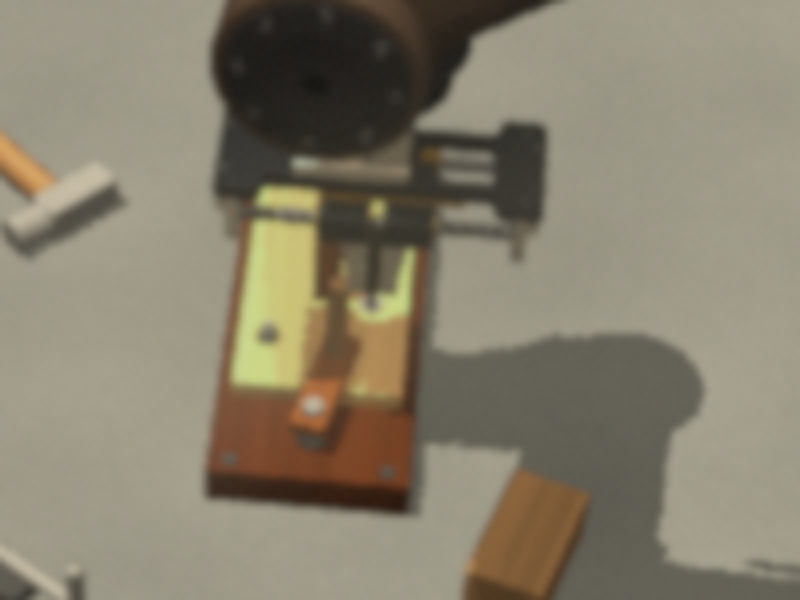

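The button now lies over the guide's end, with the pivot at (314,405) and the dowel at (335,300), just short of its stop. I press on in small steps until the stop shows in the force.

Run:
```python
from h import *
F0=None
for off in np.arange(.029,.014,-.001):
    p,o,tg=push(90,off); robot.servo_line([*p,.095],ori=o,speed=.03); robot.dwell(.1)
    F=np.mean([robot.read_force() for _ in range(3)],0); f=F[:2]@tg; print(round(off,3),f.round(1),F.round(1))
    if f<-7 or np.linalg.norm(F)>15: break
st()
p,o,tg=push(90,.045); robot.servo_line([*p,.095],ori=o,speed=.08); robot.servo_line([*p,.26],speed=.2)
robot.goto([.42,.2,.3],ori(-20)); st("clear")
for n in("side","top"):
    im,W=shot(n,n+"4"); np.save(n+"4.npy",W)
plate(42)
for n,(u0,u1,v0,v1) in(("side",(325,395,135,262)),("top",(350,515,190,295))):
    q=bedframe(np.load(n+"4.npy"))[v0:v1,u0:u1].reshape(-1,3)
    q=q[(q[:,2]>100)&(q[:,2]<124)&(abs(q[:,1]-105)<40)&(abs(q[:,0])<60)]; print(n,"dowel",len(q),q.mean(0).round(1) if len(q) else "")
s=cv2.imread("pics/side4.png")[140:290,290:440]; t=cv2.imread("pics/top4.png")[170:320,340:540]
cv2.imwrite("pics/both4.png",np.hstack([cv2.resize(s,(400,400)),cv2.resize(t,(400,300)) if 0 else cv2.resize(t,(400,400))]))
```

```text
0.029 -1.8 [-1.4 -1.4  1.5]
0.028 -1.2 [-1.4  0.4  1.2]
0.027 -1.4 [-1.2 -0.7  1.2]
0.026 -0.8 [-0.8 -0.1  1.1]
0.025 -1.7 [-1.6 -0.6  0.5]
0.024 -0.8 [-0.9  0.2  0.5]
0.023 -0.9 [-0.8 -0.6  0.3]
0.022 0.1 [ 0.1 -0.   0.9]
0.021 -0.4 [-0.4 -0.2  2.3]
0.02 -1.7 [-1.6 -0.4  0.7]
0.019 -2.2 [-2.1 -0.9  3.3]
0.018 -5.4 [-5.5 -0.7  6.3]
0.017 -8.1 [-8.  -1.5  9.6]
 t 36.73 p [ 0.4617 -0.1022  0.0951] F [-8.  -1.5  9.6] grip 0.003 5.2
clear t 40.65 p [0.42   0.1998 0.2999] F [-0.5  0.3  0.2] grip 0.005 0.0
plate 385 slope [-0.26 -0.12] z0 41.78 x [-53.  32.] y [-117.2  122.1]
side dowel 0 
top dowel 39 [ -1.9 101.  118.3]
```

View pics/both4.png

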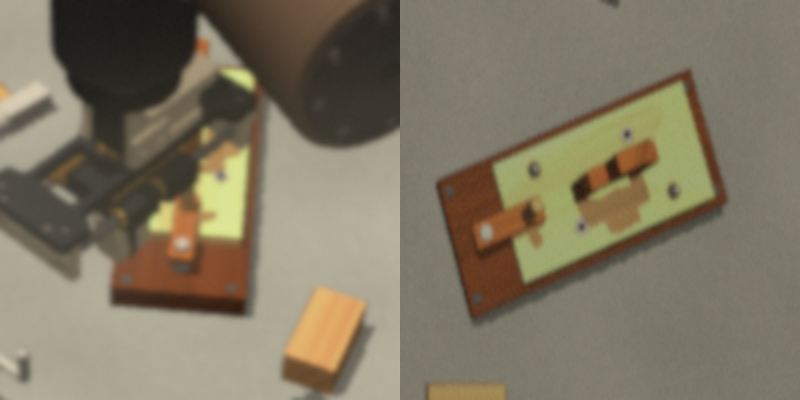

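The top panel shows the button lying along the bed's long axis over the guide's end, with the pivot at (486,232) and the dowel at (535,208). The pins stand in their holes at (535,170) and (674,190). The 8 N force rise confirms the stop, the guide lies flush, and the robot is clear, so I hand in.

```bash
python3 -c "
from h import *
print(robot.job_done(), robot.read_t())"
```

```text
the job is handed in; nothing more can be done
the job is handed in; nothing more can be done
```

The guide is off its hook and lies flush over both pins, the turn-button is against its stop over the guide's end, and the job was handed in soon after 41 s on the robot's clock (limit 64 s); the other things on the bench were not touched.

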